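# Lock a bearing cup in the gate-slot clamp

### The job

Clamp the black bearing cup in the small holding jig: with the fingertips, push the upright knob along the long leg of the L-shaped slot until it reaches the corner, then push it sideways to the end of the short leg so that the jaw is locked shut and the cup sits in the vee. Only push the knob, gently: do not pull it up or squeeze it, do not touch or lift the cup yourself, and leave the caliper, screwdriver and torch beside the jig where they lie. Take the hand away when it is done.

Things in the scene. Friction and masses are not known exactly. Their poses are not given: they have to be found in the camera images.
- jig: fixed jig: aluminium bed 10 mm thick, x -100 to 185, y -65 to 75 mm in its frame; origin at the bed's underside (z = 0). Steel gate plate (x -85 to 30, y -40 to 65, top 32 mm above the bench, screw heads to 35) has the 14 mm wide L slot: long leg along jig +x toward the vee, short leg off its far end to jig +y. Dark vee block at the +x end, 32 mm high
- knob (a point): middle of the upright black round knob, 26 mm across, 34 to 91 mm above the bench (this point on its axis, at 62 mm). Its 10 mm pin passes down through the slot. It does not turn or tip, needs about 2 N of push on either leg, stays where it is left (no spring along the slot), and stands clear of everything but the plate below
- corner (a point): the knob axis's place at the far end of the long leg (the corner), on the top face of the gate plate, 32 mm above the bench; 60 mm along the jig's +x from the beginning of the slot
- slot_end (a point): the knob axis's place at the end of the short leg, on the top face of the gate plate; 35 mm from the corner along the jig's +y
- jaw_slide (a joint): travel of jaw and knob along the long leg (jig +x), m: 0 at the slot's beginning, 0.060 at the corner's stop (a tight cup may stop it 1 mm short). The steel jaw (50 mm wide, 34 mm above the bench) moves with it and pushes the cup. The knob can turn into the short leg only from about 0.055 on (inner corner rounded by 5 mm); the short leg leaves 2 mm of play
- pin_slide (a joint): travel of the knob along the short leg (jig +y), m: 0 in the long leg, 0.035 against the stop at the end of the short leg
- knob_lift (a joint): how far the knob is pulled up on its light spring, m: 0 down, as it should stay; 6 N starts to raise it
- cup: black bottom-bracket bearing cup, 47 mm in diameter and 24 mm high, standing loose on the bed between jaw and vee; origin at the centre of its underside
- seat (a point): place of the middle of the cup's underside when the cup is seated in the vee, on top of the bed, 10 mm above the bench; the shut clamp leaves the cup a few mm of play about it
- brake_caliper_1: bystander: black brake caliper 30 x 55 x 36 mm, loose on the bench beside the jig; origin under its centre
- screwdriver_2: bystander: blue screwdriver 145 mm long, 28 mm high, loose on the bench beside the jig; origin under its centre
- mini_torch: bystander: black pocket torch 96 mm long, 25 mm thick, loose on the bench beside the jig; origin under its centre
Not all that is in view belongs to the job. What is shaped like the cup but yellow is not meant.

How it is judged:
On the way:
1. the knob is pushed along the long leg to the corner (value of joint jaw_slide above 0.054 m), for 0.1 s.
At the end, for the whole second after the job is handed in: The knob is at the end of the short leg (at least 30 of its 35 mm) with the jaw shut (at least 56 of 60 mm) and the knob down; the cup stands upright and still within 6 mm of its seat in the vee; the robot touches nothing (value of joint jaw_slide above 0.056 m and value of joint pin_slide above 0.03 m and value of joint knob_lift below 0.002 m and horizontal distance between cup and seat below 0.006 m and angle between cup's own z axis and vertical below 0.1 rad and linear speed of cup below 0.02 m/s).
It fails at once if the knob is pulled up by more than 6 mm (value of joint knob_lift above 0.006 m).
It fails at once if the knob is squeezed or rammed with more than 35 N (contact force between any of the fingers, the arm and knob_lift above 35 N).
It fails at once if the robot touches the cup (contact force between any of the fingers, the arm and cup above 1 N).
It fails at once if the cup is lifted or tipped (height (world z) of cup above 0.018 m or angle between cup's own z axis and vertical above 0.3 rad).
It fails at once if a bystander is moved by more than 15 mm (distance of any of brake_caliper_1, screwdriver_2, mini_torch from where it was at the start of the episode above 0.015 m).
It also fails if it takes over 48 s, if anything falls off the work surface, if the arm or the gripper's body presses on something with over 40 N, if the wrist force passes 120 N, or if a joint passes its speed limit or range.

### The arm

A 6-joint arm with a two-finger parallel gripper is mounted at the origin on a cart in front of the work surface, level with it; the furniture and walls round the work are solid. World frame = base frame: x ahead of the robot, y to its left, z up, the work surface at z = 0. Lengths are in m, angles in rad, forces in N, time in s.
With the tool pointing down it reaches from about 0.25 to 0.725 m from the base axis. Payload 4 kg.
Tool frame: the origin (TCP) lies on the centre line of the jaws, within the pads' length; the fingertips stand 25 mm ahead of it and the grasp point (between the pads) lies 6 mm ahead of it; z points along the fingers, x is the direction in which the jaws open and shut, and the axes are right-handed (so a half turn about z gives the same grasp; the last joint's range is limited). The gripper opens to 85 mm and grips with 20 to 120 N. Pads are 22 mm wide; open, the fingers measure 114 mm over their backs; the gripper's body (76 mm by 85 mm) begins 54 mm behind the grasp point. The pads swing forward as they close: fully open they stand 13 mm farther back than shut.
Start: joints at [1.321, 0.241, 0.005, 1.335, 0, 1.571], TCP at [0.124, 0.484, 0.256] pointing down, gripper open.
Joint ranges: [-2.72, 2.72], [-1.05, 1.87], [-1.09, 1.28], [-1.99, 2.15], [-1.42, 1.44], [-3.14, 3.14]. Speed limits (rad/s): [2.79, 2.79, 3.14, 3.14, 3.14, 3.14].

### API

Orientations are given as a unit quaternion [x, y, z, w].
In Python, from workcell import bot, imaging, order gives the robot as it stands.
- The arm moves only by the tool carry_out, never from a script. Its argument "moves" is a list of rows, each a list of 5 numbers: the shift along the tool's x, y, z scaled (see below), then the turn about the tool's z scaled (see below), then the opening, from -1 (shut) to 1 (fully open). In form: [[tx, ty, tz, roll, hand], ...]. A call has 1 to 20 rows; each row is the pose to reach, as a shift and turn from the pose commanded when the call began, along the tool's axes at that moment; what a row does not reach only later rows make up. The controller multiplies each number of a shift by 0.1 m and each number of a turn by 90 degrees. A row lasts 1/10 s, in which the tool goes at most 50 mm and 8.59 degrees, less where a joint would pass 70% of its speed; a pose out of reach is approached as far as the arm can. A call with a number of a shift or a turn outside -1 to 1 is refused whole. A call with a gripper value outside its range is refused whole. The fingers move at their own pace and stop on an object; the grip force is fixed at half the most. Time passes only in rows, so rows that repeat a pose let the fingers close. It gives the time, the measured TCP pose, the force and the opening at its end, in the units of the state.
- bot.get_obs(): the state, without advancing time (a new reading comes with each control period).
- imaging.camera(name): name is "side" or "top"; returns the picture (480x640x3 uint8, red, green, blue); there is no depth.
- imaging.camera_model(name): a dict with "fovy" (degrees; the focal length in pixels is half the picture's height over the tangent of half this angle, whatever the lens; pixels are square), "cx", "cy" (the principal point, pixels), "dist" ([k1, k2, p1, p2, k3] as OpenCV has them; the pictures are not rectified), "eye" and "rotation" of the camera in the world. Camera axes: x right, y up, looking along -z (the intrinsics and any distortion apply to the point x, -y, -z); pixel columns grow to the right and rows downward; lengths in m; the calibration is good to about 2 mm. A picture is of the moment at which its call begins. camera_model takes no time and is no camera call.
- order.job_done(): hands the job in, once; it reports no verdict.
The state is a dict: "clock": time; "joint_pos": joint angles; "joint_vel": joint speeds; "tau": joint torques, N m; "eef_pos": TCP position; "tool_rot": TCP orientation; "ft_force": force on the tool from outside, world axes, zero at the start; "ft_torque": the same for the moment, N m; "grip_width": finger opening in m.
Only numpy, scipy, OpenCV 4.12 (cv2) and the standard library are available. Lean on these libraries where they do the work, as an engineer would, in place of code of your own. Each camera call takes 0.05 s, during which the arm holds its last target.

## Working session

There is one attempt and no reset: what is moved stays moved. The work goes in short steps, Python scripts to look and compute and a tool call to move; the robot and the scene stay as the last step left them, time stands still between calls to the robot, and variables do not carry over. Pictures are saved under pics/ and viewed, and the job is handed in when it is done.

Besides the shell and the picture viewer there is one more tool, called as name(argument=value, ...) on one line, values as JSON. carry_out: Moves the arm, as the interface text tells. Its arguments: {"type":"object","properties":{"moves":{"type":"array","items":{"type":"array","items":{"type":"number","minimum":-1,"maximum":1}}}},"required":["moves"]}

```bash
mkdir -p pics
python3 - <<'E'
from workcell import bot, imaging, order
import cv2
o=bot.get_obs(); print({k:o[k] for k in ('clock','eef_pos','tool_rot','ft_force','grip_width')})
for n in ('side','top'):
    im=imaging.camera(n); cv2.imwrite(f'pics/{n}0.png',im[:,:,::-1]); print(n,imaging.camera_model(n))
E
```

```text
{'clock': 0.0, 'eef_pos': array([0.12343788, 0.48393114, 0.25540528]), 'tool_rot': array([ 7.89683227e-01,  6.13513904e-01, -8.35676053e-04,  6.26859952e-04]), 'ft_force': array([ 0.09648418,  1.00427482, -0.32531416]), 'grip_width': 0.08519526039872077}
side {'fovy': 51.55081155233358, 'cx': 321.0806787999647, 'cy': 235.1154716788169, 'dist': array([-0.09981625,  0.        ,  0.        ,  0.        ,  0.        ]), 'eye': array([0.72203932, 0.78673462, 0.42608613]), 'rotation': array([0.00675509, 0.53768958, 0.84261252, 0.02912788])}
top {'fovy': 54.85420168360299, 'cx': 319.26726881620056, 'cy': 234.2203792494681, 'dist': array([-0.09228499,  0.        ,  0.        ,  0.        ,  0.        ]), 'eye': array([0.61417292, 0.01185001, 0.98990992]), 'rotation': array([-0.03137199,  0.02288724,  0.71091027, -0.70220977])}
```

```bash
ls -la . pics
```

```text
.:
total 12
drwxr-xr-x  3 agent agent 4096 Dec  5 21:30 .
drwxr-xr-x 23 root  root  4096 Dec  5 21:30 ..
drwxr-xr-x  2 agent agent 4096 Dec  5 21:31 pics

pics:
total 964
drwxr-xr-x 2 agent agent   4096 Dec  5 21:31 .
drwxr-xr-x 3 agent agent   4096 Dec  5 21:30 ..
-rw-r--r-- 1 agent agent 594912 Dec  5 21:31 side0.png
-rw-r--r-- 1 agent agent 378679 Dec  5 21:31 top0.png
```

View pics/side0.png

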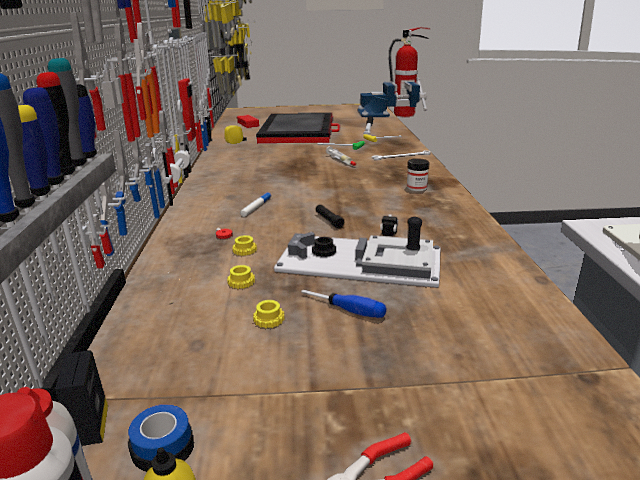

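View pics/top0.png

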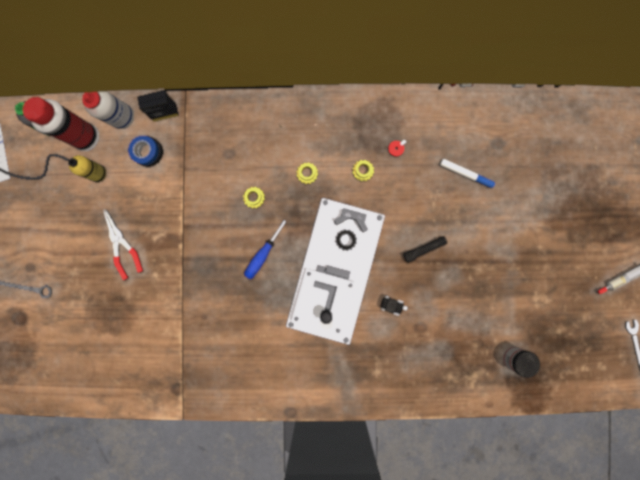

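```bash
cat > h.py <<'E'
import numpy as np, cv2
from workcell import imaging
from scipy.spatial.transform import Rotation as R
def K(m,h=480):
    f=h/2/np.tan(np.radians(m['fovy'])/2); return np.array([[f,0,m['cx']],[0,f,m['cy']],[0,0,1]])
def rays(name,px):
    m=imaging.camera_model(name)
    u=cv2.undistortPoints(np.array(px,float).reshape(-1,1,2),K(m),m['dist']).reshape(-1,2)
    d=np.c_[u[:,0],-u[:,1],-np.ones(len(u))]
    return m['eye'],R.from_quat(m['rotation']).apply(d)
def plane(name,px,z):
    e,d=rays(name,px); return e+d*((z-e[2])/d[:,2])[:,None]
def proj(name,P):
    m=imaging.camera_model(name); c=R.from_quat(m['rotation']).inv().apply(np.atleast_2d(P)-m['eye'])
    c=c*[1,-1,-1]
    return cv2.projectPoints(c,np.zeros(3),np.zeros(3),K(m),m['dist'])[0].reshape(-1,2)
E
python3 - <<'E'
import cv2
im=cv2.imread('pics/top0.png')[190:350,270:420]; cv2.imwrite('pics/top0c.png',cv2.resize(im,None,fx=3.7,fy=3.7,interpolation=cv2.INTER_CUBIC))
im=cv2.imread('pics/side0.png')[205:295,265:450]; cv2.imwrite('pics/side0c.png',cv2.resize(im,None,fx=4,fy=4,interpolation=cv2.INTER_CUBIC))
im=cv2.imread('pics/top0.png')
g=im.min(axis=2)
m=((g>140)).astype('uint8'); m[:190]=0;m[350:]=0;m[:,:280]=0;m[:,390:]=0
c=max(cv2.findContours(m,0,1)[0],key=cv2.contourArea)
r=cv2.minAreaRect(c);print(r,cv2.boxPoints(r))
from h import *
p=plane('top',cv2.boxPoints(r),0.01);print(p)
for i in range(4): print(np.linalg.norm(p[i]-p[i-1]), p[i]-p[i-1])
E
```

```text
((335.3037109375, 270.80657958984375), (67.2856674194336, 135.42779541015625), 15.5241117477417) [[284.76505 327.04584]
 [321.01144 196.55872]
 [385.84238 214.56732]
 [349.59598 345.05444]]
[[ 0.49469129  0.09807292  0.01      ]
 [ 0.77038225  0.01848173  0.01      ]
 [ 0.72982803 -0.1193207   0.01      ]
 [ 0.45570367 -0.03767008  0.01      ]]
0.14123100445914968 [0.03898762 0.135743   0.        ]
0.2869499339024663 [ 0.27569096 -0.07959119  0.        ]
0.14364593502474038 [-0.04055422 -0.13780243  0.        ]
0.28602620350675095 [-0.27412436  0.08165062  0.        ]
```

View pics/top0c.png

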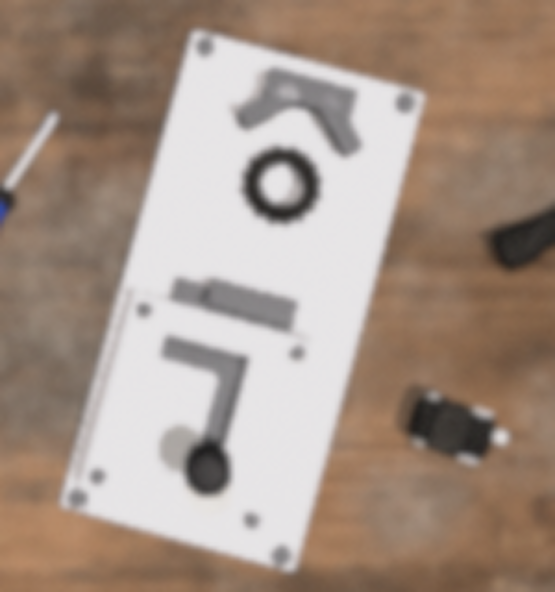

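View pics/side0c.png

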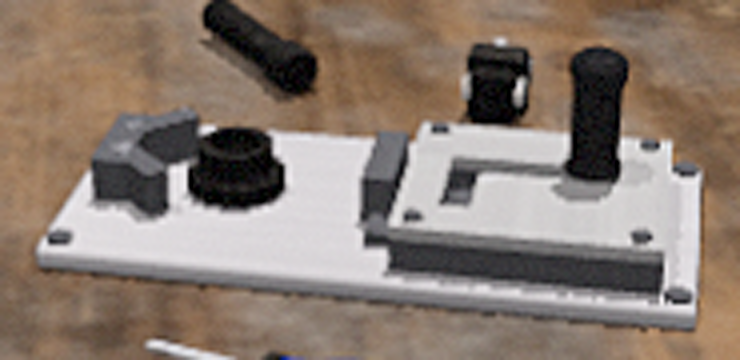

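Run:
```python
from h import *
T=cv2.imread('pics/top0.png'); S=cv2.imread('pics/side0.png')
a=np.radians(-16.35); Rm=np.array([[np.cos(a),-np.sin(a)],[np.sin(a),np.cos(a)]]); O=np.array([0.5704,-0.0029])
def loc(p): return ((p[:,:2]-O)@Rm*1000).round(1)
g=T.max(axis=2); m=(g<75).astype('uint8'); m2=np.zeros_like(m); m2[295:335,310:345]=m[295:335,310:345]
c=max(cv2.findContours(m2,0,1)[0],key=cv2.contourArea); (x,y),r=cv2.minEnclosingCircle(c); print('knob top px',x,y,r)
p=plane('top',[[x,y]],0.091); print(p,loc(p))
# side knob axis: mask
gs=S.max(axis=2); ms=np.zeros_like(gs); ms[210:252,400:430]=(gs[210:252,400:430]<75)
for row in range(214,252,4):
    xs=np.where(ms[row])[0]; print(row,xs.min() if len(xs) else None, xs.max() if len(xs) else None)
print('proj top-based axis into side at z .04 .062 .091',proj('side',np.c_[np.repeat(p[:,:2],3,0),[.04,.062,.091]]))
# cup
m2=np.zeros_like(m); m2[220:260,325:368]=(g<75)[220:260,325:368]
c=max(cv2.findContours(m2,0,1)[0],key=cv2.contourArea); (x,y),r=cv2.minEnclosingCircle(c); print('cup px',x,y,r)
for z in (.02,.034): q=plane('top',[[x,y]],z); print('cup',q,loc(q))
# slot features in crop px -> corner outer
pts=np.array([[165,338],[160,354],[247,356],[203,440]])/3.7+[270,190]
print('slot',plane('top',pts,.032),loc(plane('top',pts,.032)))
pts=np.array([[404,103],[204,47],[78,498],[281,556]])/3.7+[270,190]
print('screws',loc(plane('top',pts,.012)))
```

```text
knob top px 326.0 315.5 6.576573371887207
[[0.52598558 0.01110999 0.091     ]] [[-46.6   0.9]]
214 None None
218 409 419
222 407 421
226 408 420
230 408 419
234 408 419
238 408 419
242 408 418
246 406 419
250 417 418
proj top-based axis into side at z .04 .062 .091 [[411.61837732 244.16909686]
 [412.33666523 232.83812499]
 [413.29192025 217.52864297]]
cup px 345.5 239.5 8.860122680664062
cup [[ 0.67700844 -0.03192519  0.02      ]] [[110.5   2.2]]
cup [[ 0.67610145 -0.03129332  0.034     ]] [[109.4   2.5]]
slot [[ 0.59049513  0.03371377  0.032     ]
 [ 0.58163304  0.03660174  0.032     ]
 [ 0.57995701 -0.01186478  0.032     ]
 [ 0.53369036  0.01322753  0.032     ]] [[  9.   40.8]
 [ -0.3  41.1]
 [ 11.7  -5.9]
 [-39.8   5.1]]
screws [[174.9 -54.8]
 [175.2  64.7]
 [-92.2  64.1]
 [-92.4 -55.4]]
```

carry_out(moves=[[-0.24,0.31,0,0.023,-1],[-0.48,0.62,0,0.023,-1],[-0.72,0.94,0,0.023,-1],[-0.72,0.94,0,0.023,-1]])

```text
clock: 0.5
eef_pos: [0.1985, 0.3881, 0.256]
tool_rot: [0.802, 0.597, -0.001, 0.001]
ft_force: [0.4, 0.7, -0.0]
grip_width: 0.0284
```

carry_out(moves=[[-0.24,0.31,0,0,-1],[-0.48,0.62,0,0,-1],[-0.72,0.94,0,0,-1],[-0.72,0.94,0,0,-1]])

```text
clock: 0.9
eef_pos: [0.2682, 0.2934, 0.2562]
tool_rot: [0.802, 0.597, -0.0, 0.001]
ft_force: [-0.6, -0.2, 0.5]
grip_width: 0.0001
```

carry_out(moves=[[-0.24,0.31,0,0,-1],[-0.48,0.62,0,0,-1],[-0.72,0.94,0,0,-1],[-0.72,0.94,0,0,-1]])

```text
clock: 1.3
eef_pos: [0.3384, 0.1985, 0.2562]
tool_rot: [0.802, 0.597, 0.0, 0.0]
ft_force: [-0.4, 1.3, -0.7]
grip_width: 0.0001
```

```bash
cat >> h.py <<'E'
from workcell import bot
A=np.radians(-16.35); RJ=np.array([[np.cos(A),-np.sin(A)],[np.sin(A),np.cos(A)]]); OJ=np.array([0.5704,-0.0029])
def st():
    o=bot.get_obs(); M=R.from_quat(o['tool_rot']).as_matrix(); p=o['eef_pos']
    print('t',round(o['clock'],2),'tcp',p.round(4),'jig mm',((p[:2]-OJ)@RJ*1000).round(1),'w',round(o['grip_width'],4))
    print('toolx deg',np.degrees(np.arctan2(M[1,0],M[0,0])).round(2),'tooly',np.degrees(np.arctan2(M[1,1],M[0,1])).round(2),'z',M[:,2].round(3))
    f=o['ft_force']; print('F jig',(f[:2]@RJ).round(2),f[2].round(2))
    return o,M
def todo(jx,jy,z):
    o,M=st(); t=np.r_[OJ+RJ@(np.array([jx,jy])/1000),z]; print('tool shift (units .1m)',(M.T@(t-o['eef_pos'])/.1).round(3))
E
python3 -c "
from h import *
todo(-85,0,.08)"
```

```text
t 1.3 tcp [0.3384 0.1985 0.2562] jig mm [-279.3  128. ] w 0.0001
toolx deg 73.29 tooly -16.71 z [ 0.001 -0.001 -1.   ]
F jig [-0.71  1.18] -0.68
tool shift (units .1m) [-1.267  1.95   1.764]
```

carry_out(moves=[[-0.21,0.32,0,0,-1],[-0.42,0.64,0,0,-1],[-0.63,0.97,0,0,-1],[-0.63,0.97,0,0,-1]])

```text
clock: 1.7
eef_pos: [0.4142, 0.1116, 0.256]
tool_rot: [0.802, 0.598, 0.0, 0.0]
ft_force: [-0.8, 0.4, 0.5]
grip_width: -0.0002
```

carry_out(moves=[[-0.21,0.31,0,0,-1],[-0.42,0.62,0,0,-1],[-0.63,0.93,0,0,-1],[-0.63,0.93,0,0,-1]])

```text
clock: 2.1
eef_pos: [0.4855, 0.0254, 0.2557]
tool_rot: [0.801, 0.598, 0.0, 0.0]
ft_force: [-0.1, 0.4, 0.5]
grip_width: 0.0005
```

carry_out(moves=[[0,0,0.3,0,-1],[0,0,0.6,0,-1],[0,0,0.9,0,-1],[0,0,0.9,0,-1]])

```text
clock: 2.5
eef_pos: [0.4794, 0.0279, 0.1624]
tool_rot: [0.8, 0.6, -0.004, -0.003]
ft_force: [-1.0, 0.1, 0.7]
grip_width: 0.0001
```

```bash
python3 -c "
from h import *
todo(-85,0,.08)
for n in ('side','top'):
    im=imaging.camera(n)[:,:,::-1]
    im=im[120:300,260:460] if n=='side' else im[190:390,250:450]
    cv2.imwrite(f'pics/{n}1.png',cv2.resize(im,None,fx=3,fy=3,interpolation=cv2.INTER_CUBIC))
"
```

```text
t 2.5 tcp [0.4794 0.0279 0.1624] jig mm [-96.    3.9] w 0.0001
toolx deg 73.75 tooly -16.25 z [-0.01  0.   -1.  ]
F jig [-0.94 -0.17] 0.68
tool shift (units .1m) [-0.038  0.117  0.823]
```

View pics/side1.png

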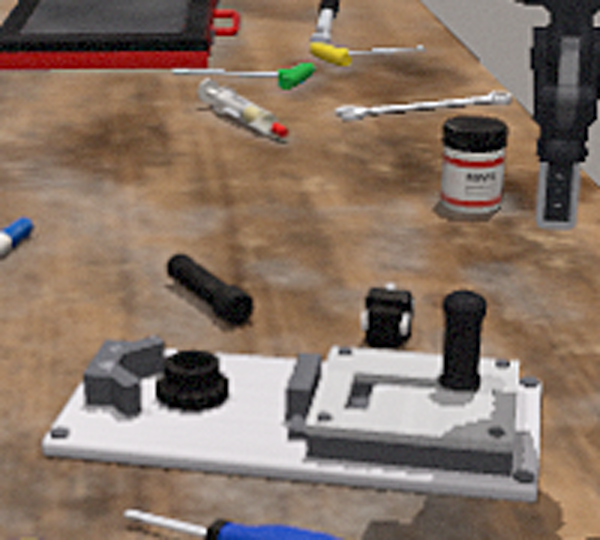

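View pics/top1.png

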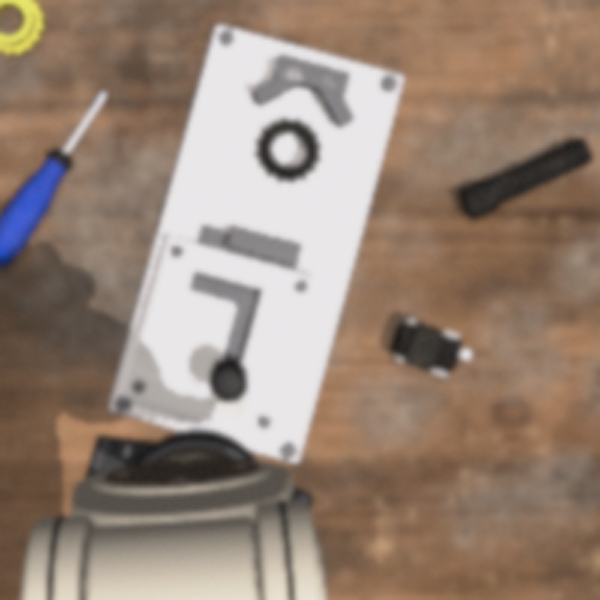

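carry_out(moves=[[0,0,0.3,0,-1],[0,0,0.55,0,-1],[0,0,0.8,0,-1],[0,0,0.8,0,-1],[0,0,0.8,0,-1],[0,0,0.8,0,-1]])

```text
clock: 3.2
eef_pos: [0.4852, 0.0262, 0.0886]
tool_rot: [0.801, 0.599, 0.002, 0.001]
ft_force: [-0.7, -0.6, -1.1]
grip_width: 0.0003
```

```bash
python3 -c "
from h import *
print('tip pred',proj('side',[.4794,.0279,.137]))
todo(-72,0,.08)
for n in ('side','top'):
    im=imaging.camera(n)[:,:,::-1]
    im=im[150:300,350:470] if n=='side' else im[190:390,250:450]
    cv2.imwrite(f'pics/{n}2.png',cv2.resize(im,None,fx=4 if n=='side' else 3,fy=4 if n=='side' else 3,interpolation=cv2.INTER_CUBIC))
"
```

```text
tip pred [[444.66297994 194.85135595]]
t 3.2 tcp [0.4852 0.0262 0.0886] jig mm [-89.9   4. ] w 0.0003
toolx deg 73.64 tooly -16.36 z [ 0.004  0.    -1.   ]
F jig [-0.5 -0.8] -1.08
tool shift (units .1m) [-0.04   0.179  0.086]
```

View pics/side2.png

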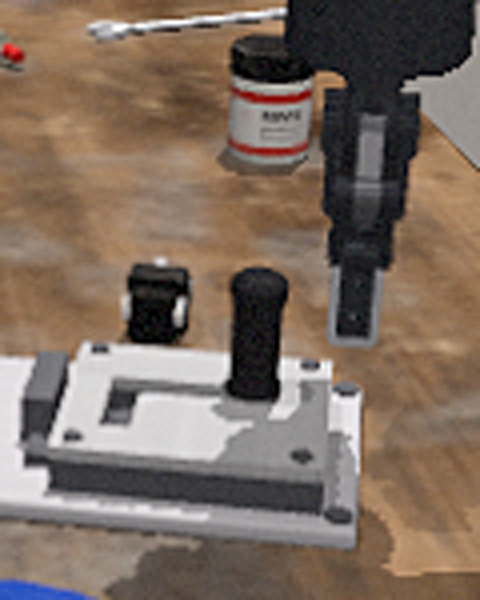

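carry_out(moves=[[-0.02,0.04,0.05,0,-1],[-0.04,0.07,0.09,0,-1],[-0.04,0.11,0.09,0,-1],[-0.04,0.14,0.09,0,-1],[-0.04,0.14,0.09,0,-1],[-0.04,0.14,0.09,0,-1]])

```text
clock: 3.9
eef_pos: [0.4957, 0.018, 0.0772]
tool_rot: [0.801, 0.599, -0.0, -0.0]
ft_force: [-0.1, 0.5, 0.1]
grip_width: -0.0
```

```bash
python3 -c "
from h import *
todo(-72,0,.08)"
```

```text
t 3.9 tcp [0.4957 0.018  0.0772] jig mm [-77.5  -1. ] w -0.0
toolx deg 73.61 tooly -16.39 z [-0.  0. -1.]
F jig [-0.2   0.44] 0.07
tool shift (units .1m) [ 0.01   0.055 -0.028]
```

carry_out(moves=[[0,0.02,0,0,-1],[0,0.04,0,0,-1],[0,0.06,0,0,-1],[0,0.08,0,0,-1],[0,0.1,0,0,-1],[0,0.12,0,0,-1],[0,0.14,0,0,-1],[0,0.16,0,0,-1],[0,0.18,0,0,-1],[0,0.2,0,0,-1],[0,0.2,0,0,-1]])

```text
clock: 5.0
eef_pos: [0.5153, 0.0123, 0.0773]
tool_rot: [0.801, 0.599, 0.0, 0.0]
ft_force: [-1.1, 0.7, 1.1]
grip_width: 0.0001
```

```bash
python3 -c "
from h import *
st()
for n in ('side','top'):
    im=imaging.camera(n)[:,:,::-1]
    im=im[150:300,260:460] if n=='side' else im[190:390,250:450]
    cv2.imwrite(f'pics/{n}3.png',cv2.resize(im,None,fx=3,fy=3,interpolation=cv2.INTER_CUBIC))
"
```

```text
t 5.0 tcp [0.5153 0.0123 0.0773] jig mm [-57.1  -0.9] w 0.0001
toolx deg 73.61 tooly -16.39 z [ 0.001 -0.    -1.   ]
F jig [-1.3  0.4] 1.06
```

View pics/side3.png

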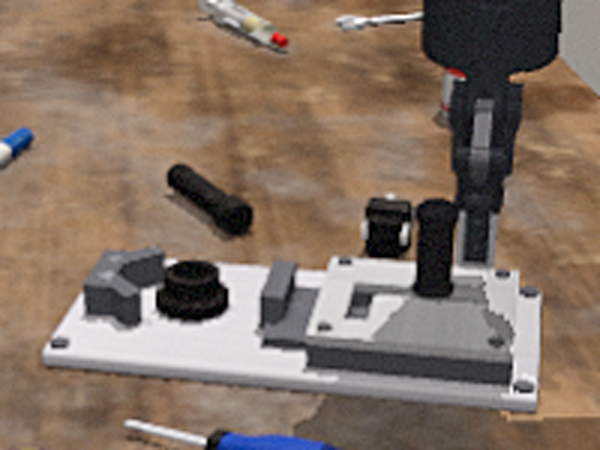

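carry_out(moves=[[0,0.02,0,0,-1],[0,0.04,0,0,-1],[0,0.06,0,0,-1],[0,0.08,0,0,-1],[0,0.1,0,0,-1],[0,0.12,0,0,-1],[0,0.14,0,0,-1],[0,0.16,0,0,-1],[0,0.18,0,0,-1],[0,0.2,0,0,-1],[0,0.2,0,0,-1]])

```text
clock: 6.2
eef_pos: [0.5345, 0.0066, 0.0773]
tool_rot: [0.801, 0.599, 0.0, 0.0]
ft_force: [-0.0, 0.6, 0.0]
grip_width: -0.0001
```

carry_out(moves=[[0,0.015,0,0,-1],[0,0.03,0,0,-1],[0,0.045,0,0,-1],[0,0.06,0,0,-1],[0,0.075,0,0,-1],[0,0.09,0,0,-1],[0,0.09,0,0,-1]])

```text
clock: 6.9
eef_pos: [0.543, 0.0041, 0.0773]
tool_rot: [0.801, 0.599, 0.0, 0.0]
ft_force: [-1.2, 0.4, 0.5]
grip_width: -0.0001
```

```bash
python3 -c "
from h import *
st()
for n in ('side','top'):
    im=imaging.camera(n)[:,:,::-1]
    im=im[150:300,260:460] if n=='side' else im[190:390,250:450]
    cv2.imwrite(f'pics/{n}4.png',cv2.resize(im,None,fx=3,fy=3,interpolation=cv2.INTER_CUBIC))
"
```

```text
t 6.9 tcp [0.543  0.0041 0.0773] jig mm [-28.2  -1. ] w -0.0001
toolx deg 73.61 tooly -16.39 z [ 0. -0. -1.]
F jig [-1.27  0.03] 0.48
```

View pics/side4.png

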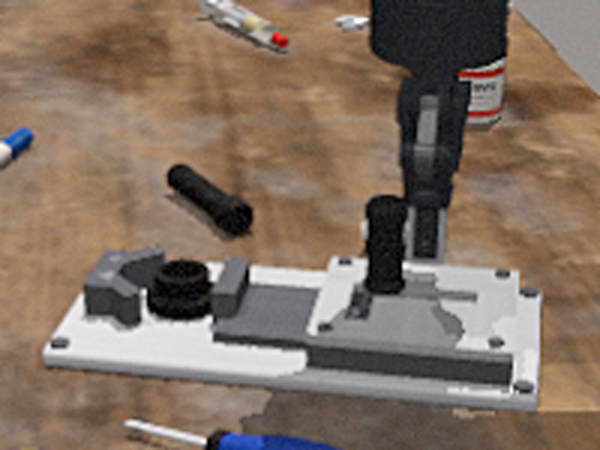

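View pics/top4.png

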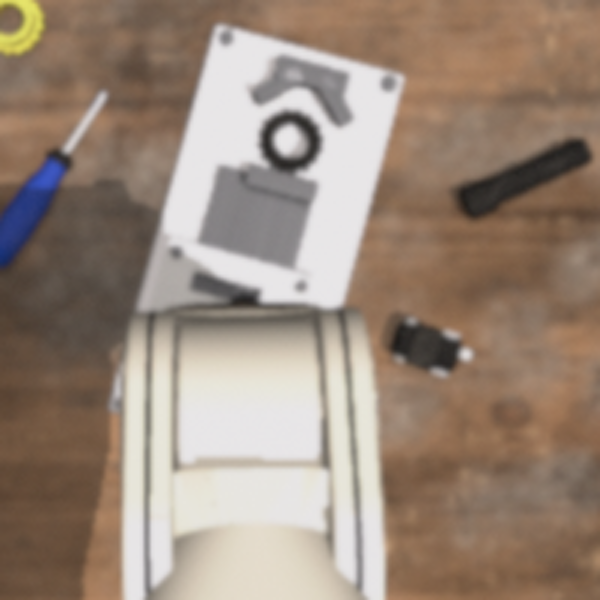

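carry_out(moves=[[0,0.012,0,0,-1],[0,0.024,0,0,-1],[0,0.036,0,0,-1],[0,0.048,0,0,-1],[0,0.06,0,0,-1],[0,0.072,0,0,-1],[0,0.084,0,0,-1],[0,0.096,0,0,-1],[0,0.108,0,0,-1],[0,0.12,0,0,-1],[0,0.12,0,0,-1]])

```text
clock: 8.1
eef_pos: [0.5542, 0.0008, 0.0773]
tool_rot: [0.801, 0.599, -0.0, -0.0]
ft_force: [-3.0, 1.4, 1.1]
grip_width: -0.0002
```

carry_out(moves=[[0,0.007,0,0,-1],[0,0.014,0,0,-1],[0,0.021,0,0,-1],[0,0.021,0,0,-1]])

```text
clock: 8.5
eef_pos: [0.5548, 0.0006, 0.0773]
tool_rot: [0.801, 0.599, -0.001, -0.001]
ft_force: [-6.5, 3.5, 4.1]
grip_width: -0.0
```

```bash
python3 -c "
from h import *
st()
for n in ('side','top'):
    im=imaging.camera(n)[:,:,::-1]
    im=im[150:300,260:460] if n=='side' else im[190:390,250:450]
    cv2.imwrite(f'pics/{n}5.png',cv2.resize(im,None,fx=3,fy=3,interpolation=cv2.INTER_CUBIC))
"
```

```text
t 8.5 tcp [0.5548 0.0006 0.0773] jig mm [-15.9  -1. ] w -0.0
toolx deg 73.63 tooly -16.37 z [-0.003  0.001 -1.   ]
F jig [-7.27  1.56] 4.07
```

View pics/side5.png

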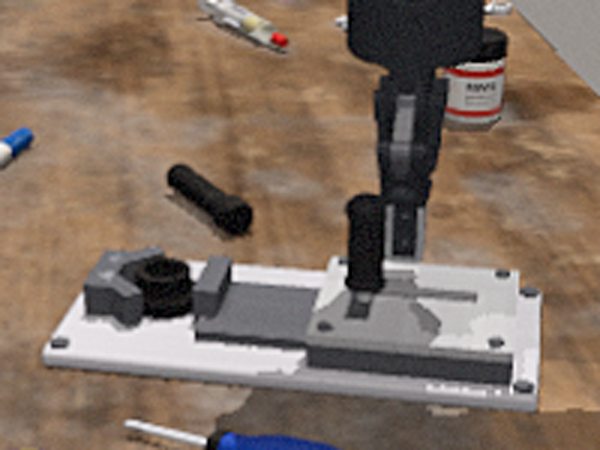

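View pics/top5.png

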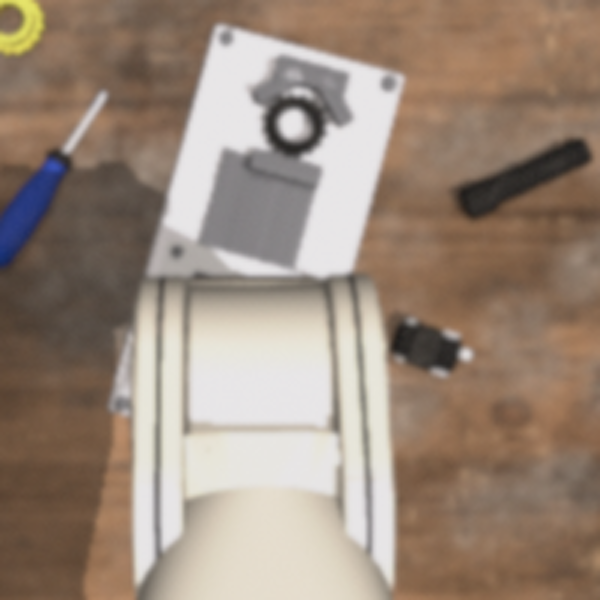

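Run:
```python
from h import *
def onplane(name,px,jy):
    e,d=rays(name,px); n=RJ[:,1]; t=(jy/1000-(e[:2]-OJ)@n)/(d[:,:2]@n); P=e+d*t[:,None]
    return np.c_[(P[:,:2]-OJ)@RJ*1000,P[:,2]*1000].round(1)
S0=cv2.imread('pics/side0.png'); S5=imaging.camera('side')[:,:,::-1]; cv2.imwrite('pics/side5f.png',S5)
T5=imaging.camera('top')[:,:,::-1]; cv2.imwrite('pics/top5f.png',T5)
for im,c0,c1 in ((S0,400,430),(S5,370,392)):
    g=im.max(axis=2)
    for r in (224,230,234,238,242):
        xs=np.where(g[r,c0:c1]<80)[0]+c0
        a,b=xs.min(),xs.max(); print(r,a,b,onplane('side',[[ (a+b)/2,r]],0))
im=S5[195:290,290:400]; cv2.imwrite('pics/side5c.png',cv2.resize(im,None,fx=6,fy=6,interpolation=cv2.INTER_CUBIC))
# slot short leg px in side0 (crop 4x, off 265,205): far & near ends
im=S0[225:275,350:450]; cv2.imwrite('pics/side0d.png',cv2.resize(im,None,fx=8,fy=8,interpolation=cv2.INTER_CUBIC))
st()
```

```text
224 408 421 [[-49.3   0.   78.7]]
230 408 419 [[-48.2   0.   67.2]]
234 408 419 [[-48.7   0.   59.5]]
238 408 419 [[-49.1   0.   51.8]]
242 408 418 [[-48.7   0.   44. ]]
224 376 391 [[ 4.4  0.  74.3]]
230 376 391 [[ 4.1  0.  62.8]]
234 376 391 [[ 3.8  0.  55. ]]
238 376 386 [[ 8.  -0.  46.8]]
242 375 387 [[ 7.7  0.  38.9]]
t 8.7 tcp [0.5548 0.0006 0.0773] jig mm [-15.9  -1. ] w 0.0002
toolx deg 73.64 tooly -16.36 z [-0.003  0.001 -1.   ]
F jig [-6.49  0.25] 4.51
```

View pics/side5c.png

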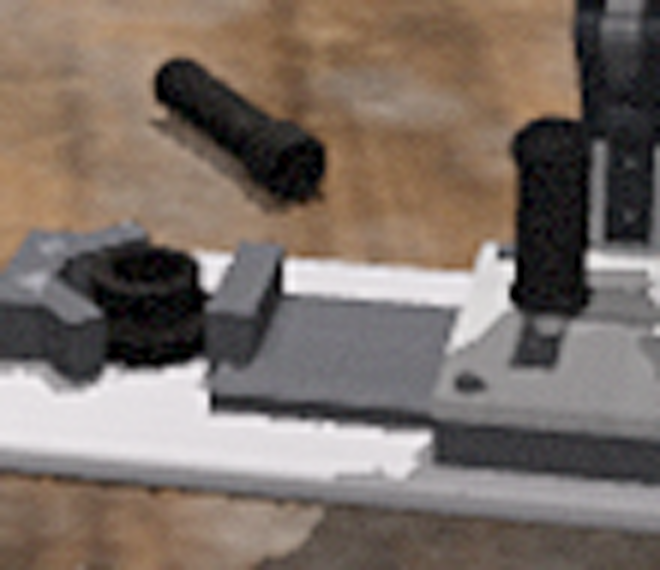

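View pics/side0d.png

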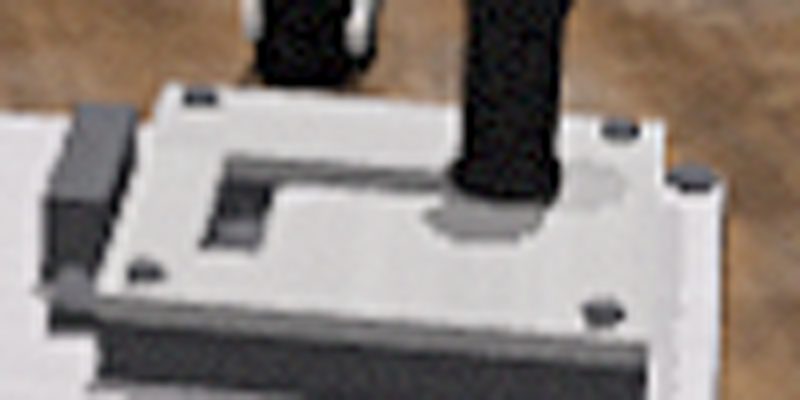

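carry_out(moves=[[0,0.007,0,0,-1],[0,0.015,0,0,-1],[0,0.015,0,0,-1]])

```text
clock: 9.0
eef_pos: [0.5552, 0.0005, 0.0773]
tool_rot: [0.8, 0.599, -0.001, -0.002]
ft_force: [-8.9, 2.6, 8.1]
grip_width: 0.0002
```

```bash
python3 -c "
from h import *
st()"
```

```text
t 9.0 tcp [5.552e-01 5.000e-04 7.730e-02] jig mm [-15.5  -1. ] w 0.0002
toolx deg 73.65 tooly -16.35 z [-0.005  0.001 -1.   ]
F jig [-9.31 -0.02] 8.12
```

carry_out(moves=[[0,-0.1,0,0,-1],[0,-0.2,0,0,-1],[0,-0.25,0,0,-1],[0,-0.25,-0.08,0,-1],[-0.15,-0.25,-0.08,0,-1],[-0.3,-0.25,-0.08,0,-1],[-0.45,-0.25,-0.08,0,-1],[-0.45,-0.25,-0.08,0,-1],[-0.45,-0.25,-0.08,0,-1]])

```text
clock: 9.9
eef_pos: [0.5208, -0.0372, 0.0852]
tool_rot: [0.801, 0.598, 0.0, -0.0]
ft_force: [-0.1, 0.2, 0.2]
grip_width: -0.0002
```

Run:
```python
from h import *
todo(8,-45,.085)
S=imaging.camera('side')[:,:,::-1]; T=imaging.camera('top')[:,:,::-1]
cv2.imwrite('pics/top6.png',cv2.resize(T[190:390,250:450],None,fx=3,fy=3,interpolation=cv2.INTER_CUBIC))
cv2.imwrite('pics/side6.png',cv2.resize(S[150:300,260:460],None,fx=4,fy=4,interpolation=cv2.INTER_CUBIC))
```

```text
t 9.9 tcp [ 0.5208 -0.0372  0.0852] jig mm [-37.9 -46.9] w -0.0002
toolx deg 73.5 tooly -16.5 z [-0.  0. -1.]
F jig [-0.16  0.13] 0.2
tool shift (units .1m) [0.02  0.459 0.002]
```

View pics/side6.png

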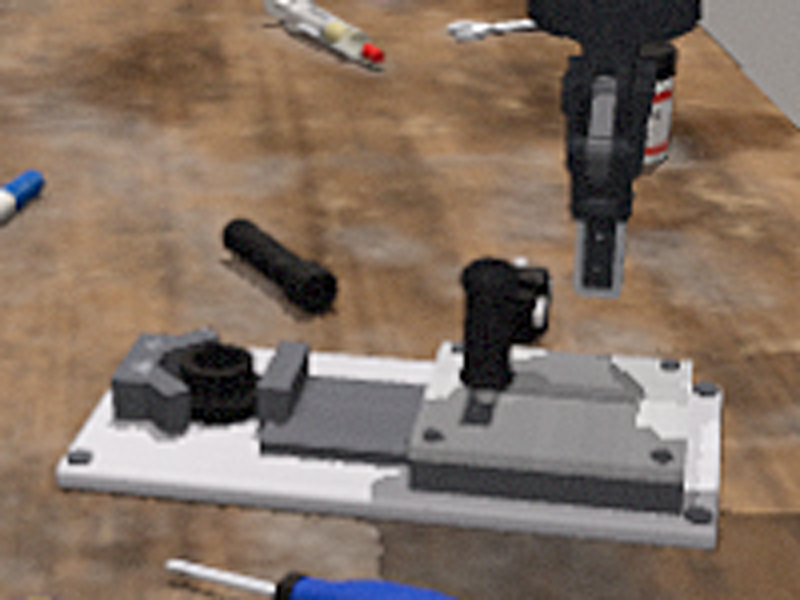

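View pics/top6.png

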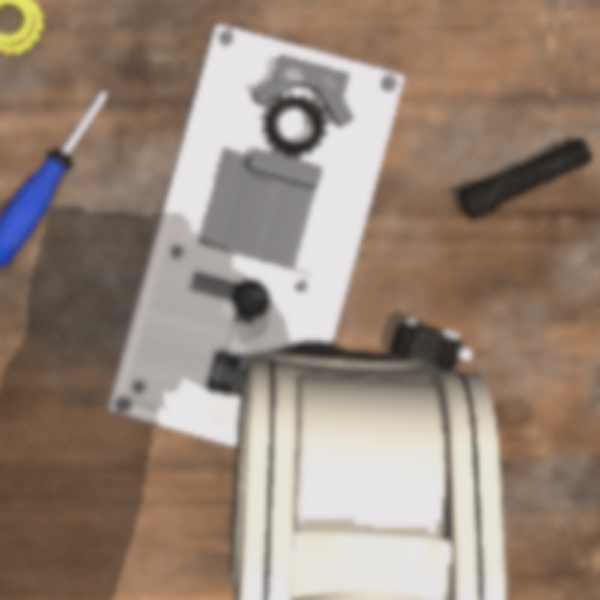

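Run:
```python
from h import *
T=imaging.camera('top')[:,:,::-1]
g=T.max(axis=2); m=np.zeros(g.shape,'uint8'); m[278:300,323:345]=(g<60)[278:300,323:345]
c=max(cv2.findContours(m,0,1)[0],key=cv2.contourArea); (x,y),r=cv2.minEnclosingCircle(c)
M=cv2.moments(m,True); print(x,y,r,M['m10']/M['m00'],M['m01']/M['m00'])
p=plane('top',[[x,y]],.091); print((p[:,:2]-OJ)@RJ*1000)
T0=cv2.imread('pics/top0.png')
cv2.imwrite('pics/slot0.png',cv2.resize(T0[255:335,295:375],None,fx=7,fy=7,interpolation=cv2.INTER_CUBIC))
cv2.imwrite('pics/slot6.png',cv2.resize(T[255:335,295:375],None,fx=7,fy=7,interpolation=cv2.INTER_CUBIC))
# profile along jig x at jig y=25 on plate top
for im in (T0,T):
    P=np.array([np.r_[OJ+RJ@np.array([xx,25])/1000,.032] for xx in range(-8,26,2)])
    q=proj('top',P).astype(np.float32); v=cv2.remap(im.max(axis=2),q[:,0],q[:,1],cv2.INTER_LINEAR).ravel()
    print([(int(a),int(b)) for a,b in zip(range(-8,26,2),v)])
```

```text
332.5 289.5 5.700977325439453 332.4318181818182 289.6818181818182
[[4.98587319 2.3109364 ]]
[(-8, 230), (-6, 229), (-4, 221), (-2, 195), (0, 160), (2, 138), (4, 130), (6, 128), (8, 127), (10, 142), (12, 183), (14, 216), (16, 228), (18, 230), (20, 231), (22, 231), (24, 231)]
[(-8, 175), (-6, 173), (-4, 164), (-2, 141), (0, 113), (2, 93), (4, 85), (6, 82), (8, 81), (10, 94), (12, 126), (14, 157), (16, 171), (18, 175), (20, 176), (22, 176), (24, 176)]
```

View pics/slot6.png

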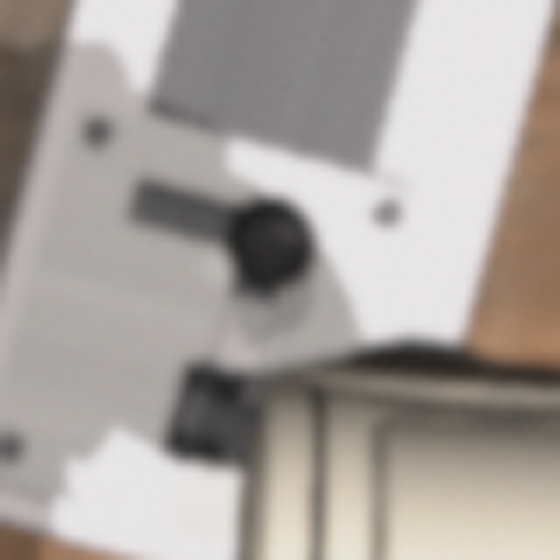

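carry_out(moves=[[0,0.15,0,0,-1],[0,0.3,0,0,-1],[0,0.43,0,0,-1],[0,0.43,0,0,-1],[0,0.43,0,0,-1],[0.03,0.43,0,0,-1],[0.06,0.43,0,0,-1],[0.09,0.43,0,0,-1],[0.12,0.43,0,0,-1],[0.12,0.43,0,0,-1]])

```text
clock: 11.05
eef_pos: [0.5657, -0.0364, 0.0854]
tool_rot: [0.8, 0.599, 0.0, 0.0]
ft_force: [-0.1, 0.1, 0.0]
grip_width: 0.0002
```

carry_out(moves=[[0.015,0,0,0,-1],[0.03,0,0,0,-1],[0.045,0,0,0,-1],[0.06,0,0,0,-1],[0.075,0,0,0,-1],[0.09,0,0,0,-1],[0.105,0,0,0,-1],[0.12,0,0,0,-1],[0.12,0,0,0,-1]])

```text
clock: 11.95
eef_pos: [0.569, -0.0254, 0.0853]
tool_rot: [0.801, 0.599, -0.0, 0.0]
ft_force: [0.3, -2.1, 1.0]
grip_width: -0.0002
```

Run:
```python
from h import *
st()
S=imaging.camera('side')[:,:,::-1]; T=imaging.camera('top')[:,:,::-1]
cv2.imwrite('pics/top7.png',cv2.resize(T[190:390,250:450],None,fx=3,fy=3,interpolation=cv2.INTER_CUBIC))
cv2.imwrite('pics/side7.png',cv2.resize(S[150:300,260:460],None,fx=4,fy=4,interpolation=cv2.INTER_CUBIC))
```

```text
t 11.95 tcp [ 0.569  -0.0254  0.0853] jig mm [  5. -22.] w -0.0002
toolx deg 73.62 tooly -16.38 z [ 0. -0. -1.]
F jig [ 0.87 -1.88] 1.05
```

View pics/side7.png

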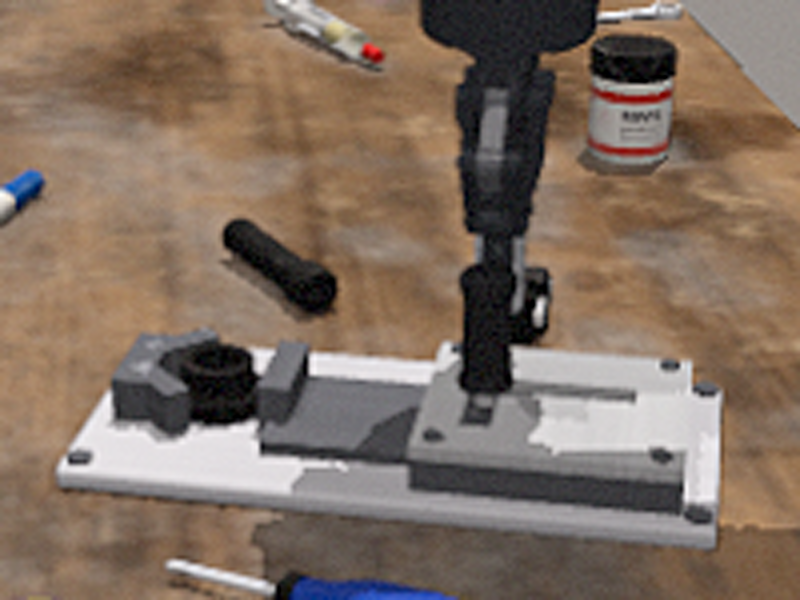

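carry_out(moves=[[0.015,0,0,0,-1],[0.03,0,0,0,-1],[0.045,0,0,0,-1],[0.06,0,0,0,-1],[0.06,0,0,0,-1]])

```text
clock: 12.55
eef_pos: [0.5708, -0.0194, 0.0853]
tool_rot: [0.801, 0.599, 0.0, -0.0]
ft_force: [-0.2, -0.4, -0.2]
grip_width: 0.0002
```

Run:
```python
from h import *
st()
S=imaging.camera('side')[:,:,::-1]
cv2.imwrite('pics/side8.png',cv2.resize(S[150:300,260:460],None,fx=4,fy=4,interpolation=cv2.INTER_CUBIC))
```

```text
t 12.55 tcp [ 0.5708 -0.0194  0.0853] jig mm [  5.  -15.7] w 0.0002
toolx deg 73.64 tooly -16.36 z [ 0.  0. -1.]
F jig [-0.11 -0.44] -0.21
```

View pics/side8.png

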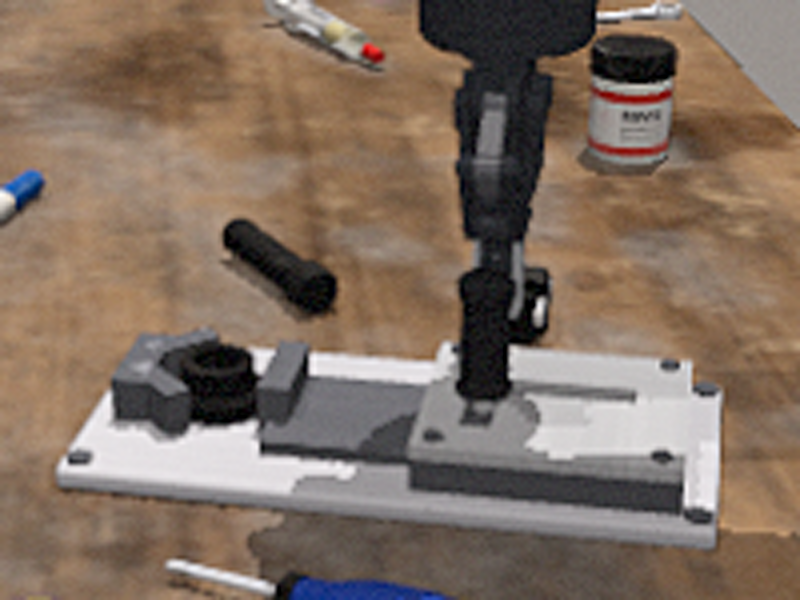

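carry_out(moves=[[0.015,0,0,0,-1],[0.03,0,0,0,-1],[0.045,0,0,0,-1],[0.06,0,0,0,-1],[0.075,0,0,0,-1],[0.09,0,0,0,-1],[0.105,0,0,0,-1],[0.12,0,0,0,-1],[0.135,0,0,0,-1],[0.15,0,0,0,-1],[0.15,0,0,0,-1]])

```text
clock: 13.7
eef_pos: [0.575, -0.005, 0.0853]
tool_rot: [0.801, 0.599, 0.0, -0.0]
ft_force: [0.4, -1.4, 1.3]
grip_width: -0.0002
```

carry_out(moves=[[0.01,0,0,0,-1],[0.02,0,0,0,-1],[0.03,0,0,0,-1],[0.03,0,0,0,-1]])

```text
clock: 14.1
eef_pos: [0.5758, -0.0022, 0.0853]
tool_rot: [0.801, 0.599, 0.0, -0.0]
ft_force: [-0.5, -1.2, 1.1]
grip_width: 0.0004
```

carry_out(moves=[[0.01,0,0,0,-1],[0.02,0,0,0,-1],[0.02,0,0,0,-1]])

```text
clock: 14.4
eef_pos: [0.5764, -0.0003, 0.0853]
tool_rot: [0.801, 0.599, 0.0, -0.0]
ft_force: [-0.1, -1.9, 0.4]
grip_width: 0.0
```

Run:
```python
from h import *
st()
S=imaging.camera('side')[:,:,::-1]
cv2.imwrite('pics/side9.png',cv2.resize(S[150:300,260:460],None,fx=4,fy=4,interpolation=cv2.INTER_CUBIC))
```

```text
t 14.4 tcp [ 5.764e-01 -3.000e-04  8.530e-02] jig mm [5.  4.2] w 0.0
toolx deg 73.63 tooly -16.37 z [ 0.  0. -1.]
F jig [ 0.43 -1.83] 0.44
```

View pics/side9.png

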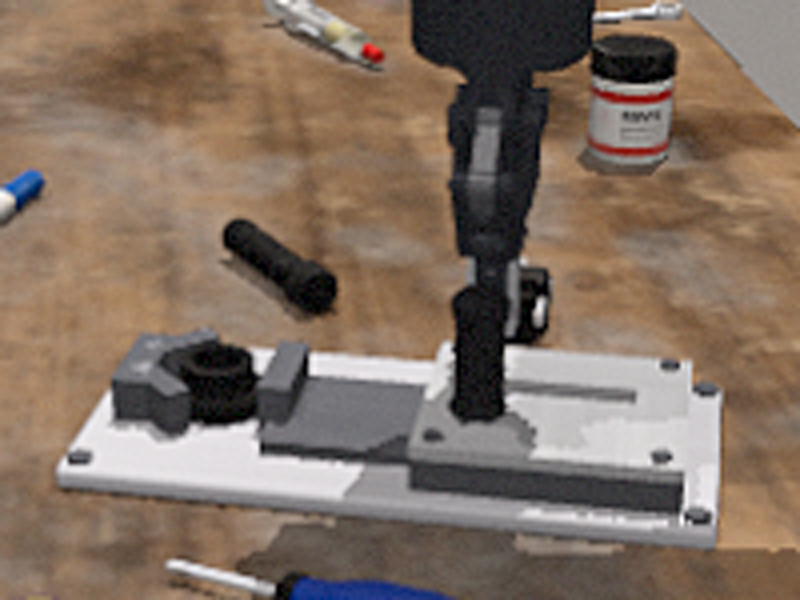

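Still moving freely; a few mm left to the stop.

carry_out(moves=[[0.008,0,0,0,-1],[0.016,0,0,0,-1],[0.024,0,0,0,-1],[0.024,0,0,0,-1]])

```text
clock: 14.85
eef_pos: [0.5771, 0.002, 0.0853]
tool_rot: [0.801, 0.599, 0.0, -0.0]
ft_force: [-0.7, -1.6, 1.4]
grip_width: -0.0002
```

carry_out(moves=[[0.008,0,0,0,-1],[0.016,0,0,0,-1],[0.016,0,0,0,-1]])

```text
clock: 15.15
eef_pos: [0.5775, 0.0035, 0.0853]
tool_rot: [0.801, 0.599, 0.0, -0.0]
ft_force: [0.3, -1.6, 0.2]
grip_width: 0.0001
```

carry_out(moves=[[0.008,0,0,0,-1],[0.016,0,0,0,-1],[0.016,0,0,0,-1]])

```text
clock: 15.45
eef_pos: [0.5779, 0.0046, 0.0853]
tool_rot: [0.801, 0.599, -0.0, 0.0]
ft_force: [-0.5, -4.3, 1.9]
grip_width: -0.0003
```

```bash
python3 -c "
from h import *
st()"
```

```text
t 15.45 tcp [0.5779 0.0046 0.0853] jig mm [5.  9.3] w -0.0003
toolx deg 73.61 tooly -16.39 z [-0.    -0.001 -1.   ]
F jig [ 0.71 -4.32] 1.89
```

carry_out(moves=[[0.01,0,0,0,-1],[0.02,0,0,0,-1],[0.02,0,0,0,-1]])

```text
clock: 15.75
eef_pos: [0.5782, 0.0055, 0.0855]
tool_rot: [0.801, 0.599, -0.001, 0.001]
ft_force: [-2.1, -7.0, 3.8]
grip_width: 0.0002
```

```bash
python3 -c "
from h import *
st()"
```

```text
t 15.75 tcp [0.5782 0.0055 0.0855] jig mm [ 5.1 10.3] w 0.0002
toolx deg 73.56 tooly -16.44 z [-0.001 -0.003 -1.   ]
F jig [-0.02 -7.32] 3.83
```

carry_out(moves=[[-0.1,0,0,0,-1],[-0.25,0,0,0,-1],[-0.4,0,0,0,-1],[-0.4,0,-0.3,0,-1],[-0.4,0,-0.6,0,-1],[-0.4,0,-1,0,-1],[-0.4,-0.4,-1,0,-1],[-0.4,-0.8,-1,0,-1],[-0.4,-1,-1,0,-1],[-0.4,-1,-1,0,-1]])

```text
clock: 16.75
eef_pos: [0.4684, -0.0034, 0.1854]
tool_rot: [0.801, 0.599, -0.0, -0.001]
ft_force: [1.2, -0.3, -0.5]
grip_width: 0.0
```

carry_out(moves=[[-0.3,-0.3,0,0,-1],[-0.5,-0.6,0,0,-1],[-0.7,-0.8,0,0,-1],[-0.7,-0.8,0,0,-1],[-0.7,-0.8,0,0,-1]])

```text
clock: 17.25
eef_pos: [0.3759, -0.0487, 0.1858]
tool_rot: [0.801, 0.598, 0.001, 0.001]
ft_force: [0.4, -0.3, -0.3]
grip_width: 0.0002
```

Run:
```python
from h import *
st()
S=imaging.camera('side')[:,:,::-1]; T=imaging.camera('top')[:,:,::-1]
cv2.imwrite('pics/top10f.png',T);cv2.imwrite('pics/side10f.png',S)
cv2.imwrite('pics/top10.png',cv2.resize(T[190:350,240:450],None,fx=3.7,fy=3.7,interpolation=cv2.INTER_CUBIC))
cv2.imwrite('pics/side10.png',cv2.resize(S[150:330,260:460],None,fx=3.3,fy=3.3,interpolation=cv2.INTER_CUBIC))
g=T.max(axis=2)
def circ(r0,r1,c0,c1,t,z):
    m=np.zeros(g.shape,'uint8'); m[r0:r1,c0:c1]=(g<t)[r0:r1,c0:c1]
    c=max(cv2.findContours(m,0,1)[0],key=cv2.contourArea); (x,y),r=cv2.minEnclosingCircle(c)
    p=plane('top',[[x,y]],z); print(x,y,r,(p[:,:2]-OJ)@RJ*1000)
circ(275,300,305,335,60,.091)
circ(215,245,325,370,70,.02)
```

```text
t 17.25 tcp [ 0.3759 -0.0487  0.1858] jig mm [-173.7  -98.7] w 0.0002
toolx deg 73.52 tooly -16.48 z [ 0.002  0.    -1.   ]
F jig [ 0.51 -0.16] -0.26
316.3333435058594 284.0 4.772697448730469 [[ 6.7433011  35.28339542]]
347.888427734375 231.30165100097656 9.18170166015625 [[128.48102729   1.91699781]]
```

View pics/top10.png

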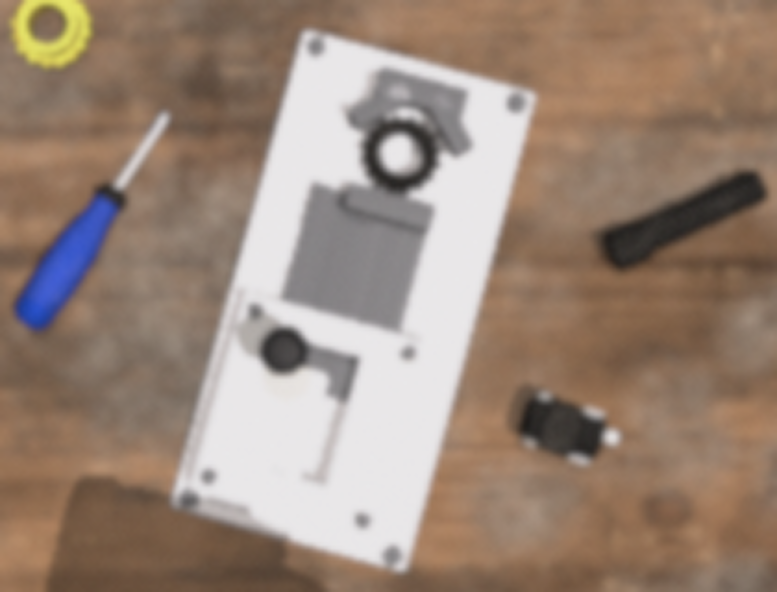

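View pics/side10.png

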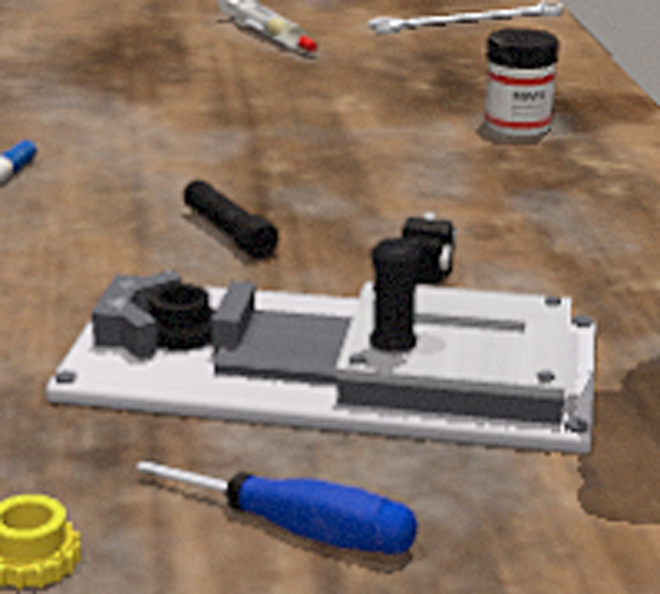

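Run:
```python
from h import *
# rectify the vee area onto plane z=.033 in jig coordinates, 6 px/mm
T=cv2.imread('pics/top10f.png')
xs=np.arange(75,165,.15); ys=np.arange(45,-45,-.15)
X,Y=np.meshgrid(ys,xs[::-1]); P=np.stack([Y.ravel(),X.ravel()],1)/1000
W=np.c_[OJ+P@RJ.T,np.full(len(P),.032)]
q=proj('top',W).astype(np.float32).reshape(*X.shape,2)
im=cv2.remap(T,q[...,0],q[...,1],cv2.INTER_CUBIC)
for v in range(80,165,10): r=int((165-v)/.15); cv2.line(im,(0,r),(8,r),(0,0,255),1); cv2.putText(im,str(v),(10,r+4),0,.4,(0,0,255),1)
for v in range(-40,45,10): c=int((45-v)/.15); cv2.line(im,(c,590),(c,599),(0,0,255),1); cv2.putText(im,str(v),(c-8,586),0,.4,(0,0,255),1)
cv2.imwrite('pics/vee.png',im)
```

```text
(no output)
```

View pics/vee.png

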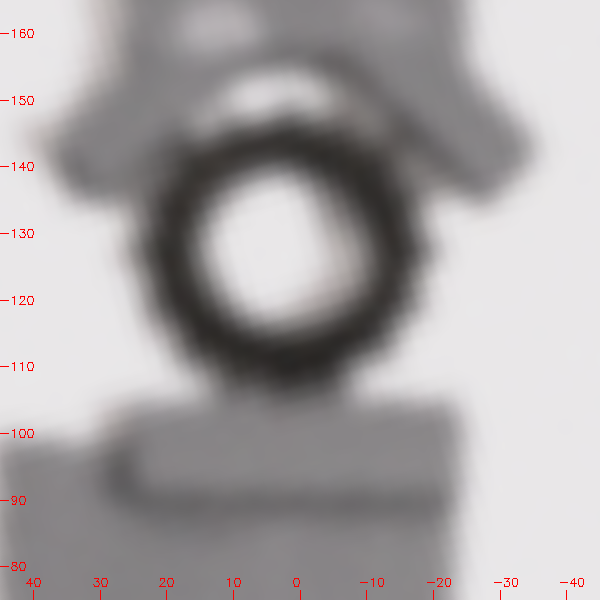

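```bash
python3 -c "
from workcell import order,bot
print(bot.get_obs()['joint_vel'].round(3)); print(order.job_done())"
```

```text
[ 0.011  0.008 -0.001  0.005 -0.002 -0.003]
the job is handed in; nothing more can be done
None
```

The job is handed in, and my last pictures show the cup clamped with the jaw locked shut. No verdict was reported. It took about 17 s of the 48 s allowed.

**What I did:** With the closed fingertips I pushed the knob along the long leg until it stopped, at about 9 N. I then went round to its other side, pushed it along the short leg to its stop (about 7 N), and took the hand away upward and back.

**Last checks:**
- **Knob:** it stands about 35 mm along the short leg. By eye it is down on the plate.
- **Cup:** it is upright and lies against the jaw and both arms of the vee, off the vee's centre line by 1–2 mm at most.
- **Bystanders:** the caliper, screwdriver and torch look unmoved by eye; I did not measure them.

**What disagreed:**
- **Long-leg travel:** I measured about 52 mm in the top view and about 57 mm in the side view, against the nominal 60 mm. I took the corner as reached because the push met a firm stop, the knob lined up with the short leg to about 1 mm, and it then slid into that leg freely.
- **Downward force:** the force sensor showed the fingertips also pressing down by up to 8 N at the long-leg stop. Nothing pulled the knob up.

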